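# Set frozen specimens on their freezing blocks

## Robot

A 6-joint arm with a two-finger parallel gripper is mounted at the origin on the work surface. World frame = base frame: x ahead of the robot, y to its left, z up, the work surface at z = 0. Lengths are in mm, angles in degrees, forces in N, time in s.
With the tool pointing down it reaches from about 300 to 850 mm from the base axis. Payload 4.2 kg.
Tool frame: the origin (TCP) lies midway between the tips of the shut fingers; the grasp point (between the pads) lies 19 mm behind it (env.grasp_offset is the distance from the TCP to the grasp point, in mm); z points along the fingers, y is the line along which they close (so a half turn about z gives the same grasp; the last joint's range is limited). The gripper opens to 91 mm and grips with 3 to 60 N. Pads are 32 mm wide; open, the fingers measure 118 mm over their backs; the gripper's body (76 mm by 178 mm) begins 60 mm behind the grasp point.
Start: joints at [-68.927, 18.312, 89.639, -0, 72.044, -1.146], TCP at [217.442, -532.318, 213.976] pointing down, gripper open.
Joint ranges: [-177.97, 177.97], [-48.28, 115.42], [12.27, 149.76], [-77.06, 257.06], [2.81, 150.46], [-146.56, 146.56]. Speed limits (degrees/s): [147.25, 147.25, 180, 180, 180, 180].

## Interface

Orientations are given as [roll, pitch, yaw] about the fixed x, y, z axes, in that order (R = Rz(yaw) Ry(pitch) Rx(roll)).
In Python, from workcell import env, optics gives the robot as it stands. The module is installed in compiled form; this text tells all that it offers.
- The arm moves only by the tool send_rows, never from a script. Its argument "targets" is a list that holds one entry, the list of rows, each a list of 7 numbers: the turn, a rotation vector about the world's x, y, z scaled (see below), then the shift along the world's x, y, z scaled (see below), then the closure, from -1 (fully open) to 1 (shut). In form: [[[rx, ry, rz, x, y, z, gripper], ...]]. A call has 1 to 12 rows; each row shifts and turns the commanded pose from where the row before left it; what a row does not reach is not made up. The controller multiplies each number of a shift by 0.2 m and each number of a turn by pi/2 rad. A row lasts 1/10 s, in which the tool goes at most 50 mm and 8.59 degrees, less where a joint would pass 70% of its speed; a pose out of reach is approached as far as the arm can. A call with a number of a shift or a turn outside -1 to 1 is refused whole. A call with a gripper value outside its range is refused whole. The fingers move at their own pace and stop on an object; "grip_force" is the grip in N (left out, the last holds). Time passes only in rows, so rows that do not move let the fingers close. It gives the time, the measured TCP pose, the force, the opening and the grip force at its end, in the units of the state.
- env.state(): the state, without advancing time (a new reading comes with each control period).
- optics.grab_frame(name): name is "side" or "top" or "wrist"; returns (picture, depth): 420x560x3 uint8, red, green, blue; 420x560 float32, mm along the optical axis (not along the pixel's ray), 0 where there is no reading.
- optics.camera_info(name): a dict with "camera_matrix" (3x3 intrinsics, pixels), "R" (3x3) and "t" (3): a world point X has camera coordinates R X + t; the wrist camera has in their place "mount" (4x4, takes a point from camera to tool coordinates, whose origin is the TCP and whose axes are the flange's). Camera axes: x right, y down, z forward; pixel columns grow to the right and rows downward; lengths in mm; the calibration is good to about 2 mm. A picture is of the moment at which its call begins: read the wrist's pose just before it. camera_info takes no time and is no camera call.
- env.job_done(): hands the job in; it is judged then, once.
Trained networks look in the newest picture that a camera, given by its name, has taken for a name from the list of things; names that differ only in an ending like _2 or _b are one class to them, and where a whole thing is asked for, a point or a joint stands for the part that bears it (a point fixed in the world has none). Each returns a list of dicts, best first, with "conf" (0 to 1); they miss things now and then, are a little off and sometimes report something else, mostly with a low value. They report only what shows in the picture. A call takes as long as a camera call.
- optics.silhouettes(camera, name): "mask" (420x560 bool, what is visible of it) and "at" ([column, row] in pixels, amid what is visible of it).
- optics.place_of(camera, name): "at" ([column, row] in pixels: a listed point, or the origin of a listed thing).
The state is a dict: "time_s": time; "qpos": joint angles; "qvel": joint speeds; "effort": joint torques, N m; "ee_pos": TCP position; "ee_rot": TCP orientation; "force": force on the tool from outside, world axes, zero at the start; "torque": the same for the moment, N m; "gripper_width": finger opening in mm; "gripper_force": force on a finger pad.
Only numpy, scipy, OpenCV 4.12 (cv2) and the standard library are available. Lean on these libraries where they do the work, as an engineer would, in place of code of your own. Each camera call takes 0.05 s, during which the arm holds its last target. There are 200 camera calls.

## Task

Stand each of the three specimen discs that carry a white frozen pad in the recess of the steel freezing block of its own size: small on small, medium on medium, large on large. When all three are standing there, finish by standing the brass heat extractor upright in the middle of the white pad of the large specimen. Keep the specimens and the extractor upright throughout, leave the two bare discs where they stand, and let go of everything.

Things in the scene. Friction and masses are not known exactly. Their poses are not given: they have to be found in the camera images.
- specimen_small: The small specimen, loose, upright: aluminium stem 20 mm across, 18 mm tall; on it a round aluminium disc 32 mm across, 8 mm thick (18 to 26 mm above the underside); on that a flat round white pad of frozen compound 24 mm across, 8 mm thick, with a reddish-brown spot. 34 mm tall in all, about 45 g. Origin: centre of the underside; z up its axis. Grip across the disc rim.
- specimen_medium: The medium specimen, loose, upright: aluminium stem 28 mm across, 18 mm tall; on it a round aluminium disc 44 mm across, 8 mm thick (18 to 26 mm above the underside); on that a flat round white pad of frozen compound 36 mm across, 8 mm thick, with a reddish-brown spot. 34 mm tall in all, about 80 g. Origin: centre of the underside; z up its axis. Grip across the disc rim.
- specimen_large: The large specimen, loose, upright: aluminium stem 38 mm across, 18 mm tall; on it a round aluminium disc 58 mm across, 8 mm thick (18 to 26 mm above the underside); on that a flat round white pad of frozen compound 50 mm across, 8 mm thick, with a reddish-brown spot. 34 mm tall in all, about 140 g. Origin: centre of the underside; z up its axis. Grip across the disc rim.
- heat_extractor: The heat extractor, a hand weight: a round brass foot 34 mm across and 14 mm tall with an upright round black plastic grip on it, 22 mm across, from 14 to 44 mm above the underside; about 120 g. Loose, standing upright. Origin: centre of the underside; z up its axis.
- block_small: The small freezing block, fixed: square steel block 62 x 62 mm, 20 mm high, any yaw, with a round recess in its top centre 38 mm across and 4 mm deep (flat dark floor 16 mm above the bench). The small specimen stands with its stem on the recess floor, 9 mm of play all round; its disc overhangs 14 mm above the block. Origin: centre of the underside; z up.
- block_medium: The medium freezing block, fixed: square steel block 80 x 80 mm, 20 mm high, any yaw, with a round recess in its top centre 50 mm across and 4 mm deep (flat dark floor 16 mm above the bench). The medium specimen stands with its stem on the recess floor, 11 mm of play all round; its disc overhangs 14 mm above the block. Origin: centre of the underside; z up.
- block_large: The large freezing block, fixed: square steel block 98 x 98 mm, 20 mm high, any yaw, with a round recess in its top centre 64 mm across and 4 mm deep (flat dark floor 16 mm above the bench). The large specimen stands with its stem on the recess floor, 13 mm of play all round; its disc overhangs 14 mm above the block. Origin: centre of the underside; z up.
- bare_medium: A bare medium disc without specimen, not to be used: the same stem (28 mm across, 18 mm tall) and aluminium disc (44 mm across, 8 mm thick), 26 mm tall in all, its top bare metal with dark concentric rings and no white pad. Loose, standing upright. Origin: centre of the underside; z up its axis.
- bare_large: A bare large disc without specimen, not to be used: the same stem (38 mm across, 18 mm tall) and aluminium disc (58 mm across, 8 mm thick), 26 mm tall in all, its top bare metal with dark concentric rings and no white pad. Loose, standing upright. Origin: centre of the underside; z up its axis.

How it is judged (in metres and radians):
On the way, in this order (a step that is already met when the one before it is completed fails the run):
1. all three specimen discs stand released in the recess of the block of their own size (horizontal distance between specimen_small and block_small below 0.015 m and z of specimen_small in the frame of block_small between 0.013 and 0.0185 m and angle between each of specimen_small, specimen_medium, specimen_large's own z axis and vertical below 0.09 rad and linear speed of each of specimen_small, specimen_medium, specimen_large below 0.02 m/s and contact force between each of specimen_small, specimen_medium, specimen_large and the fingers below 0.1 N and horizontal distance between specimen_medium and block_medium below 0.015 m and z of specimen_medium in the frame of block_medium between 0.013 and 0.0185 m and horizontal distance between specimen_large and block_large below 0.015 m and z of specimen_large in the frame of block_large between 0.013 and 0.0185 m), for 0.2 s.
2. the heat extractor then stands released on the large specimen (all of step 1 and horizontal distance between heat_extractor and specimen_large below 0.012 m and z of heat_extractor in the frame of specimen_large between 0.031 and 0.0365 m and angle between heat_extractor's own z axis and vertical below 0.09 rad and linear speed of heat_extractor below 0.02 m/s and contact force between heat_extractor and the fingers below 0.1 N), for 0.2 s.
At the end, for the whole second after the job is handed in: Each specimen stands upright (5 degrees) on the recess floor of its own block, within 15 mm of its centre; the extractor stands upright (5 degrees) on the large pad, within 12 mm of its axis; bare discs within 20 mm of their start; all released and at rest (all of step 2 and distance of each of bare_medium, bare_large from where it was at the start of the episode below 0.02 m); the robot touches nothing.
It fails at once if a bare disc is moved more than 20 mm (distance of any of bare_medium, bare_large from where it was at the start of the episode above 0.02 m).
It fails at once if a specimen disc or the heat extractor is tipped more than 40 degrees (angle between any of heat_extractor, specimen_small, specimen_medium, specimen_large's own z axis and vertical above 0.7 rad).
It also fails if it takes over 99 s, if anything falls off the work surface, if the arm or the gripper's body presses on something with over 40 N, if the wrist force passes 120 N, or if a joint passes its speed limit or range.

## Working session

There is one attempt and no reset: what is moved stays moved. The work goes in short steps, Python scripts to look and compute and a tool call to move; the robot and the scene stay as the last step left them, time stands still between calls to the robot, and variables do not carry over. Pictures are saved under pics/ and viewed, at most 14 in all, crops included, and the job is handed in when it is done.

Besides the shell and the picture viewer there is one more tool, called after "Emit:" by a JSON object that holds its "method" and its "body", one argument or row to a line. send_rows: Moves the arm, as the interface text tells. Its arguments: {"type":"object","properties":{"targets":{"type":"array"},"grip_force":{"type":"number"}},"required":["targets"]}

```bash
mkdir -p pics; cat > h.py <<'E'
import numpy as np, cv2
from workcell import env, optics
from scipy.spatial.transform import Rotation as Ro
def cam(n):
    c=optics.camera_info(n); K=np.array(c["camera_matrix"])
    if n=="wrist":
        s=env.state(); T=np.eye(4); T[:3,:3]=Ro.from_euler('xyz',s["ee_rot"],degrees=True).as_matrix(); T[:3,3]=s["ee_pos"]
        M=T@np.array(c["mount"]); R=M[:3,:3].T; t=-R@M[:3,3]
    else: R=np.array(c["R"]); t=np.array(c["t"])
    return K,R,t
def ray(C,uv,z):
    "pixel onto plane z"
    K,R,t=C; d=R.T@np.linalg.solve(K,[uv[0],uv[1],1]); o=-R.T@t
    return o+d*(z-o[2])/d[2]
def cloud(C,dep,mask):
    K,R,t=C; v,u=np.nonzero(mask&(dep>0)); z=dep[v,u]
    p=np.linalg.solve(K,np.vstack([u*z,v*z,z])); return (R.T@(p-np.array(t)[:,None])).T
H=dict(specimen_small=34,specimen_medium=34,specimen_large=34,heat_extractor=44,block_small=20,block_medium=20,block_large=20,bare_medium=26,bare_large=26)
E
cat > a.py <<'E'
from h import *
print(env.state(), env.grasp_offset)
for n in ("top","side"):
    C=cam(n); im,d=optics.grab_frame(n); cv2.imwrite(f"pics/{n}0.png",im[:,:,::-1])
    for k in H:
        for r in optics.silhouettes(n,k)[:3]:
            P=cloud(C,d,r["mask"]); 
            if len(P)<5: continue
            top=np.percentile(P[:,2],95); Q=P[abs(P[:,2]-top)<4]
            c,_=cv2.minEnclosingCircle(Q[:,:2].astype(np.float32))
            print(n,k,round(r["conf"],2),np.round(r["at"]),len(P),"top",round(top),"mean",Q.mean(0).round(1),"circ",np.round(c,1),round(_,1))
E
python3 a.py
```

```text
{'time_s': 0.0, 'qpos': array([-6.89276175e+01,  1.83530687e+01,  8.97065863e+01, -2.08710563e-03,
        7.20425582e+01, -1.14734701e+00]), 'qvel': array([ 0.0467376 , -0.05703777, -0.02184855, -0.05911128,  0.00224015,
        0.10779951]), 'effort': array([ 3.02520784e-03, -4.12449253e+01, -2.31977105e+01,  7.27911503e-02,
        4.57424275e-02, -1.35015953e-04]), 'ee_pos': array([ 217.23900742, -531.84470423,  213.10473831]), 'ee_rot': array([-1.79897767e+02, -6.27966267e-05,  2.22203747e+01]), 'force': array([-0.39391359,  0.69389083,  0.03796786]), 'torque': array([ 0.00745347, -0.00817621, -0.01175326]), 'gripper_force': 0.0, 'gripper_width': 91.62607530752682} 18.8
top specimen_small 0.53 [378. 281.] 215 top 36 mean [ 386.7 -183.7   34.6] circ [ 386.8 -183.9] 11.6
top specimen_medium 0.76 [193. 278.] 453 top 37 mean [382.5 174.7  35.1] circ [382.6 175.1] 17.8
top specimen_large 0.86 [320. 249.] 619 top 37 mean [444.1 -67.5  35. ] circ [443.9 -67.4] 24.8
top heat_extractor 0.8 [447. 295.] 232 top 46 mean [ 360.  -318.5   44.5] circ [ 360.3 -319.2] 10.4
top block_small 0.64 [
[... 1020 characters left out ...]
.3] circ [435.6  49.5] 21.8
side heat_extractor 0.94 [217. 355.] 741 top 46 mean [ 361.  -321.5   44.9] circ [ 360.6 -320.6] 11.5
side block_small 0.82 [278. 162.] 565 top 22 mean [588.7 234.   20.4] circ [589.9 237. ] 45.5
side block_medium 0.66 [324. 217.] 1329 top 22 mean [615.  -26.1  20.8] circ [614.4 -26.1] 53.9
side block_large 0.85 [364. 300.] 3521 top 22 mean [ 601.7 -265.9   20.9] circ [ 602.5 -262.4] 68.8
side bare_medium 0.71 [228. 209.] 319 top 29 mean [435.2  48.9  27.3] circ [435.8  50.9] 22.7
side bare_medium 0.29 [278. 161.] 541 top 22 mean [589.  233.1  20.4] circ [588.2 235.4] 43.3
side bare_large 0.53 [184. 156.] 343 top 29 mean [372.1 315.1  27.2] circ [371.  317.4] 31.8
```

View pics/top0.png

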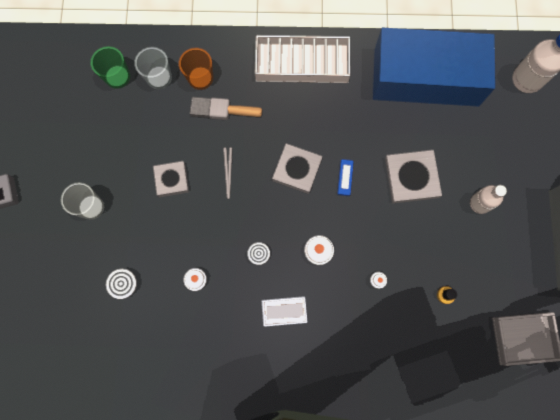

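The picture agrees with the detections: small (379,280), medium (195,279), large (319,250), extractor (447,295) and the blocks at (171,179), (298,168), (414,176). The bare ringed discs are at (259,253) and (121,284). I'll move above the small specimen with the fingers turned to close along x.

Emit:
{"method": "send_rows", "body": {
  "targets": [
    [[0,0,0.0941,0.0848,0.1742,0,-1],[0,0,0.0941,0.0848,0.1742,0,-1],[0,0,0.0941,0.0848,0.1742,0,-1],[0,0,0.0941,0.0848,0.1742,0,-1],[0,0,0.0941,0.0848,0.1742,0,-1],[0,0,0.0941,0.0848,0.1742,0,-1],[0,0,0.0941,0.0848,0.1742,0,-1],[0,0,0.0941,0.0848,0.1742,0,-1],[0,0,0,0.0848,0.1742,0,-1],[0,0,0,0.0848,0.1742,0,-1],[0,0,0,0,0,0,-1],[0,0,0,0,0,0,-1]]
  ],
  "grip_force": 15
}}

```text
time_s: 2.2
ee_pos: [387.2, -183.5, 214.1]
ee_rot: [180.0, 0.0, 90.1]
force: [-0.5, 0.0, 0.9]
gripper_width: 91.5
gripper_force: 0.0
```

```bash
cat > w.py <<'E'
import sys
from h import *
s=env.state(); print(s["time_s"],s["ee_pos"].round(1),s["ee_rot"].round(2),s["qpos"].round(0))
cs=sys.argv[1].split(','); ks=sys.argv[2].split(',')
for n in cs:
    C=cam(n); im,d=optics.grab_frame(n)
    if len(sys.argv)>3: cv2.imwrite(f"pics/{n}{sys.argv[3]}.png",im[:,:,::-1])
    for k in ks:
        for r in optics.silhouettes(n,k)[:2]:
            P=cloud(C,d,r["mask"]); 
            if len(P)<5: continue
            top=np.percentile(P[:,2],95); Q=P[abs(P[:,2]-top)<4]
            c,_=cv2.minEnclosingCircle(Q[:,:2].astype(np.float32))
            print(n,k,round(r["conf"],2),np.round(r["at"]),len(P),"top",round(top,1),"mean",Q.mean(0).round(1),"circ",np.round(c,1),round(_,1))
E
python3 w.py wrist specimen_small,specimen_large 1
```

```text
2.2 [ 387.2 -183.5  214.1] [1.7999e+02 4.0000e-02 9.0110e+01] [-27.   5. 107.  -0.  68. -27.]
wrist specimen_small 0.97 [279. 197.] 642 top 36.3 mean [ 389.2 -182.6   35.3] circ [ 389.1 -182.9] 11.8
wrist specimen_large 0.75 [335.  77.] 2766 top 36.6 mean [446.4 -66.4  35.4] circ [446.6 -66.6] 24.9
```

Emit:
{"method": "send_rows", "body": {
  "targets": [
    [[0,0,0,0.005,0.004,-0.2,-1],[0,0,0,0,0,-0.2,-1],[0,0,0,0,0,-0.2,-1],[0,0,0,0,0,-0.2,-1],[0,0,0,0,0,-0.15,-1],[0,0,0,0,0,-0.075,-1],[0,0,0,0,0,0,-1]]
  ]
}}

```text
time_s: 3.05
ee_pos: [386.1, -183.4, 7.1]
ee_rot: [-179.7, -0.1, 89.8]
force: [-0.3, -0.4, 0.4]
gripper_width: 91.3
gripper_force: 0.0
```

Emit:
{"method": "send_rows", "body": {
  "targets": [
    [[0,0,0,0,0,0,1],[0,0,0,0,0,0,1],[0,0,0,0,0,0,1],[0,0,0,0,0,0,1],[0,0,0,0,0,0,1],[0,0,0,0,0,0,1],[0,0,0,0,0,0,1],[0,0,0,0,0,0,1]]
  ],
  "grip_force": 15
}}

```text
time_s: 3.85
ee_pos: [388.0, -183.1, 9.0]
ee_rot: [180.0, -0.0, 90.0]
force: [0.2, 0.1, 1.4]
gripper_width: 31.1
gripper_force: 15.0
```

Emit:
{"method": "send_rows", "body": {
  "targets": [
    [[0,0,0,0,0,0.15,1],[0,0,0,0,0,0.225,1],[0,0,0,0,0,0.225,1],[0,0,0,0,0,0,1]]
  ]
}}

```text
time_s: 4.25
ee_pos: [391.7, -184.9, 134.2]
ee_rot: [179.4, 0.3, 90.0]
force: [0.3, -0.2, -0.7]
gripper_width: 31.3
gripper_force: 15.0
```

Emit:
{"method": "send_rows", "body": {
  "targets": [
    [[0,0,0,0.1005,0.21,0,1],[0,0,0,0.1005,0.21,0,1],[0,0,0,0.1005,0.21,0,1],[0,0,0,0.1005,0.21,0,1],[0,0,0,0.1005,0.21,0,1],[0,0,0,0.1005,0.21,0,1],[0,0,0,0.1005,0.21,0,1],[0,0,0,0.1005,0.21,0,1],[0,0,0,0.1005,0.21,0,1],[0,0,0,0.1005,0.21,0,1],[0,0,0,0,0,0,1],[0,0,0,0,0,0,1]]
  ]
}}

```text
time_s: 5.45
ee_pos: [588.2, 237.3, 127.1]
ee_rot: [-179.8, 0.1, 90.1]
force: [-0.5, -0.9, -0.5]
gripper_width: 31.2
gripper_force: 15.0
```

```bash
python3 w.py wrist specimen_small,block_small 2
```

```text
5.45 [588.2 237.3 127.1] [-1.7983e+02  9.0000e-02  9.0080e+01] [21. 27. 89. -0. 64. 21.]
wrist specimen_small 0.72 [278. 263.] 1690 top 153.9 mean [590.  245.  152.9] circ [589.9 240.6] 11.3
wrist block_small 0.9 [275. 208.] 4823 top 22.2 mean [590.6 242.7  21. ] circ [591.4 238.8] 43.0
```

View pics/wrist2.png

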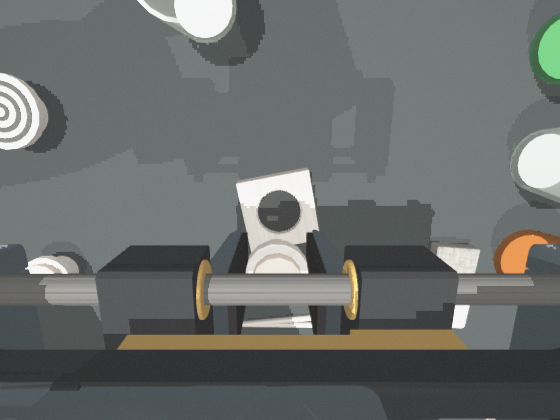

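The specimen is held upright at (278,263). The block's dark recess shows behind it, centred near (279,211).

```bash
python3 -c "
from h import *
C=cam('wrist');print(ray(C,(279,211),16),ray(C,(258,211),16),ray(C,(300,211),16))
C=cam('top');print(ray(C,(170.5,178.5),16))"
```

```text
[591.84078323 235.90775819  16.        ] [573.44877138 235.91551805  16.        ] [610.22964685 235.89999966  16.        ]
[588.53297917 237.26947433  16.        ]
```

Emit:
{"method": "send_rows", "body": {
  "targets": [
    [[0,0,0,0,0,-0.15,1],[0,0,0,0,0,-0.15,1],[0,0,0,0,0,-0.1,1],[0,0,0,0,0,-0.05,1],[0,0,0,0,0,-0.035,1],[0,0,0,0,0,-0.02,1],[0,0,0,0,0,-0.01,1],[0,0,0,0,0,0,1],[0,0,0,0,0,0,1],[0,0,0,0,0,0,1]]
  ]
}}

```text
time_s: 6.6
ee_pos: [589.4, 237.1, 26.6]
ee_rot: [179.9, -0.0, 90.0]
force: [0.5, 0.1, -1.1]
gripper_width: 31.6
gripper_force: 15.0
```

Emit:
{"method": "send_rows", "body": {
  "targets": [
    [[0,0,0,0,0,-0.004,1],[0,0,0,0,0,0,1],[0,0,0,0,0,0,-0.3],[0,0,0,0,0,0,-0.3],[0,0,0,0,0,0,-0.3],[0,0,0,0,0,0,-1],[0,0,0,0,0,0,-1],[0,0,0,0,0,0.1,-1],[0,0,0,0,0,0.2,-1],[0,0,0,0,0,0.2,-1],[0,0,0,0,0,0.2,-1],[0,0,0,0,0,0,-1]]
  ]
}}

```text
time_s: 7.8
ee_pos: [592.4, 238.2, 172.0]
ee_rot: [179.3, -0.3, 90.0]
force: [0.1, -0.9, 0.7]
gripper_width: 91.0
gripper_force: 0.0
```

```bash
python3 w.py wrist specimen_small,block_small,specimen_medium 3; python3 w.py top specimen_small
```

```text
7.8 [592.4 238.2 172. ] [179.3   -0.27  89.97] [21. 25. 85.  0. 69. 21.]
wrist specimen_small 0.88 [271. 211.] 819 top 52.2 mean [590.7 237.5  51.2] circ [590.6 237. ] 11.9
wrist block_small 0.85 [271. 192.] 3149 top 22.5 mean [591.4 240.5  21.3] circ [591.4 239.1] 43.0
wrist specimen_medium 0.46 [ 73. 245.] 59 top 27.7 mean [386.9 197.4  25.7] circ [386.5 197.2] 6.6
8.0 [588.1 236.5 163.8] [-1.7986e+02  6.0000e-02  8.9970e+01] [21. 26. 86. -0. 69. 21.]
top specimen_small 0.69 [174. 176.] 168 top 53.6 mean [587.1 233.1  51.5] circ [587.9 235. ] 11.2
```

Emit:
{"method": "send_rows", "body": {
  "targets": [
    [[0,0,0,-0.1713,-0.0508,0,-1],[0,0,0,-0.1713,-0.0508,0,-1],[0,0,0,-0.1713,-0.0508,0,-1],[0,0,0,-0.1713,-0.0508,0,-1],[0,0,0,-0.1713,-0.0508,0,-1],[0,0,0,-0.1713,-0.0508,0,-1],[0,0,0,0,0,0,-1],[0,0,0,0,0,0,-1]]
  ]
}}

```text
time_s: 8.9
ee_pos: [383.2, 175.9, 164.9]
ee_rot: [180.0, 0.0, 90.0]
force: [-0.1, -0.1, 0.2]
gripper_width: 91.3
gripper_force: 0.0
```

```bash
python3 w.py wrist specimen_medium
```

```text
8.9 [383.2 175.9 164.9] [180.     0.    89.98] [ 23.   7. 113.  -0.  60.  23.]
wrist specimen_medium 0.93 [275. 205.] 1637 top 36.3 mean [385.  176.9  35.3] circ [384.9 176.4] 17.9
```

Emit:
{"method": "send_rows", "body": {
  "targets": [
    [[0,0,0,0,0,-0.2,-1],[0,0,0,0,0,-0.2,-1],[0,0,0,0,0,-0.2,-1],[0,0,0,0,0,-0.131,-1],[0,0,0,0,0,-0.05,-1],[0,0,0,0,0,0,-1],[0,0,0,0,0,0,-1]]
  ]
}}

```text
time_s: 9.7
ee_pos: [384.8, 176.4, 9.6]
ee_rot: [179.9, -0.0, 90.0]
force: [0.0, -0.9, 0.0]
gripper_width: 91.4
gripper_force: 0.0
```

Emit:
{"method": "send_rows", "body": {
  "targets": [
    [[0,0,0,0,0,0,1],[0,0,0,0,0,0,1],[0,0,0,0,0,0,1],[0,0,0,0,0,0,1],[0,0,0,0,0,0,1],[0,0,0,0,0,0,1],[0,0,0,0,0,0,1],[0,0,0,0,0,0,1]]
  ]
}}

```text
time_s: 10.5
ee_pos: [383.5, 175.9, 9.0]
ee_rot: [180.0, 0.0, 90.0]
force: [-1.1, -0.0, 2.6]
gripper_width: 43.3
gripper_force: 15.0
```

Emit:
{"method": "send_rows", "body": {
  "targets": [
    [[0,0,0,0,0,0.15,1],[0,0,0,0,0,0.225,1],[0,0,0,0,0,0.225,1],[0,0,0,0,0,0,1]]
  ]
}}

```text
time_s: 10.9
ee_pos: [387.2, 177.6, 134.0]
ee_rot: [179.3, -0.3, 90.0]
force: [0.4, 0.3, -1.4]
gripper_width: 43.1
gripper_force: 15.0
```

Emit:
{"method": "send_rows", "body": {
  "targets": [
    [[0,0,0,0.1453,-0.1238,0,1],[0,0,0,0.1453,-0.1238,0,1],[0,0,0,0.1453,-0.1238,0,1],[0,0,0,0.1453,-0.1238,0,1],[0,0,0,0.1453,-0.1238,0,1],[0,0,0,0.1453,-0.1238,0,1],[0,0,0,0.1453,-0.1238,0,1],[0,0,0,0.1453,-0.1238,0,1],[0,0,0,0,0,0,1],[0,0,0,0,0,0,1],[0,0,0,0,0,0,1]]
  ]
}}

```text
time_s: 12.0
ee_pos: [614.6, -21.6, 127.9]
ee_rot: [-179.8, -0.0, 90.0]
force: [-0.2, 0.0, -0.0]
gripper_width: 43.0
gripper_force: 15.0
```

```bash
python3 w.py wrist specimen_medium,block_medium 4
```

```text
12.0 [614.6 -21.6 127.9] [-1.7985e+02 -3.0000e-02  8.9990e+01] [-3. 26. 91.  0. 63. -3.]
wrist specimen_medium 0.82 [276. 257.] 3418 top 154.8 mean [616.2 -13.9 153.9] circ [616.3 -20.8] 17.9
wrist block_medium 0.57 [276. 200.] 6464 top 22.3 mean [618.5  -7.9  21.1] circ [620.4 -16.1] 51.5
```

View pics/wrist4.png

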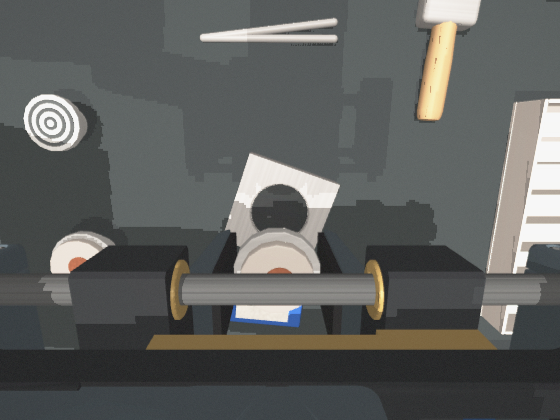

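The medium specimen is held upright at (278,260). The recess is centred near (279,212), matching the target, so I'll lower it.

Emit:
{"method": "send_rows", "body": {
  "targets": [
    [[0,0,0,0,0,-0.15,1],[0,0,0,0,0,-0.15,1],[0,0,0,0,0,-0.1,1],[0,0,0,0,0,-0.05,1],[0,0,0,0,0,-0.035,1],[0,0,0,0,0,-0.02,1],[0,0,0,0,0,-0.01,1],[0,0,0,0,0,0,1],[0,0,0,0,0,-0.004,1],[0,0,0,0,0,0,1],[0,0,0,0,0,0,1]]
  ]
}}

```text
time_s: 13.25
ee_pos: [616.1, -22.2, 25.5]
ee_rot: [180.0, 0.0, 90.0]
force: [0.7, -0.7, -0.6]
gripper_width: 43.2
gripper_force: 15.0
```

Emit:
{"method": "send_rows", "body": {
  "targets": [
    [[0,0,0,0,0,0,-0.3],[0,0,0,0,0,0,-0.3],[0,0,0,0,0,0,-0.3],[0,0,0,0,0,0,-1],[0,0,0,0,0,0,-1],[0,0,0,0,0,0,-1],[0,0,0,0,0,0.1,-1],[0,0,0,0,0,0.2,-1],[0,0,0,0,0,0.2,-1],[0,0,0,0,0,0.2,-1],[0,0,0,0,0,0,-1],[0,0,0,0,0,0,-1]]
  ]
}}

```text
time_s: 14.45
ee_pos: [616.2, -22.2, 166.1]
ee_rot: [179.9, 0.0, 90.0]
force: [-0.1, 0.3, -0.5]
gripper_width: 91.4
gripper_force: 0.0
```

```bash
python3 w.py wrist specimen_medium,block_medium,specimen_large; python3 w.py top specimen_medium,specimen_large
```

```text
14.45 [616.2 -22.2 166.1] [1.7988e+02 1.0000e-02 8.9970e+01] [-3. 24. 88. -0. 68. -3.]
wrist specimen_medium 0.85 [275. 209.] 1801 top 52.3 mean [617.8 -21.1  51.3] circ [617.7 -21.5] 17.9
wrist block_medium 0.58 [277. 184.] 4886 top 22.5 mean [618.3 -18.2  21.3] circ [618.4 -20.3] 54.8
wrist specimen_large 0.71 [112. 241.] 1926 top 36.3 mean [453.5 -60.8  35.1] circ [447.6 -66. ] 24.8
14.65 [614.9 -22.1 163.3] [-1.798e+02 -1.000e-02  8.997e+01] [-3. 24. 88.  0. 68. -3.]
```

Emit:
{"method": "send_rows", "body": {
  "targets": [
    [[0,0,0,-0.1705,-0.0445,0,-1],[0,0,0,-0.1705,-0.0445,0,-1],[0,0,0,-0.1705,-0.0445,0,-1],[0,0,0,-0.1705,-0.0445,0,-1],[0,0,0,-0.1705,-0.0445,0,-1],[0,0,0,0,0,0,-1],[0,0,0,0,0,0,-1],[0,0,0,0,0,0,-1]]
  ]
}}

```text
time_s: 15.6
ee_pos: [446.7, -66.6, 165.3]
ee_rot: [179.9, 0.0, 90.0]
force: [0.2, -0.4, 0.9]
gripper_width: 91.1
gripper_force: 0.0
```

```bash
python3 w.py wrist specimen_large
```

```text
15.6 [446.7 -66.6 165.3] [179.93   0.    89.98] [-10.  10. 109.   0.  61. -10.]
wrist specimen_large 0.95 [275. 204.] 2718 top 36.4 mean [446.8 -65.7  35.3] circ [446.9 -66.4] 24.9
```

Emit:
{"method": "send_rows", "body": {
  "targets": [
    [[0,0,0,0,0,-0.2,-1],[0,0,0,0,0,-0.2,-1],[0,0,0,0,0,-0.2,-1],[0,0,0,0,0,-0.131,-1],[0,0,0,0,0,-0.05,-1],[0,0,0,0,0,0,-1],[0,0,0,0,0,0,-1]]
  ]
}}

```text
time_s: 16.4
ee_pos: [446.8, -66.7, 9.7]
ee_rot: [179.9, 0.0, 90.0]
force: [-0.1, 0.1, 0.4]
gripper_width: 91.3
gripper_force: 0.0
```

Emit:
{"method": "send_rows", "body": {
  "targets": [
    [[0,0,0,0,0,0,1],[0,0,0,0,0,0,1],[0,0,0,0,0,0,1],[0,0,0,0,0,0,1],[0,0,0,0,0,0,1],[0,0,0,0,0,0,1],[0,0,0,0,0,0,1]]
  ],
  "grip_force": 20
}}

```text
time_s: 17.1
ee_pos: [445.6, -66.7, 9.3]
ee_rot: [180.0, 0.0, 90.0]
force: [-1.1, -0.1, 5.8]
gripper_width: 57.1
gripper_force: 20.0
```

Emit:
{"method": "send_rows", "body": {
  "targets": [
    [[0,0,0,0,0,0.15,1],[0,0,0,0,0,0.225,1],[0,0,0,0,0,0.225,1],[0,0,0,0,0,0,1]]
  ]
}}

```text
time_s: 17.5
ee_pos: [449.4, -67.3, 134.0]
ee_rot: [179.3, 0.1, 90.0]
force: [1.2, -0.3, -0.6]
gripper_width: 56.9
gripper_force: 20.0
```

Emit:
{"method": "send_rows", "body": {
  "targets": [
    [[0,0,0,0.0983,-0.1209,0,1],[0,0,0,0.0983,-0.1209,0,1],[0,0,0,0.0983,-0.1209,0,1],[0,0,0,0.0983,-0.1209,0,1],[0,0,0,0.0983,-0.1209,0,1],[0,0,0,0.0983,-0.1209,0,1],[0,0,0,0.0983,-0.1209,0,1],[0,0,0,0.0983,-0.1209,0,1],[0,0,0,0,0,0,1],[0,0,0,0,0,0,1],[0,0,0,0,0,0,1]]
  ]
}}

```text
time_s: 18.6
ee_pos: [601.6, -259.1, 127.7]
ee_rot: [-179.9, -0.1, 90.0]
force: [0.4, 0.0, -2.3]
gripper_width: 57.2
gripper_force: 20.0
```

```bash
python3 w.py wrist specimen_large,block_large 5
```

```text
18.6 [ 601.6 -259.1  127.7] [-1.7985e+02 -8.0000e-02  8.9990e+01] [-24.  29.  85.   0.  66. -24.]
wrist specimen_large 0.82 [280. 255.] 6503 top 154.5 mean [ 603.4 -253.6  153.6] circ [ 603.4 -258.9] 25.1
wrist block_large 0.67 [281. 191.] 7863 top 22.3 mean [ 604.2 -236.9   21.1] circ [ 603.7 -247.2] 59.9
```

View pics/wrist5.png

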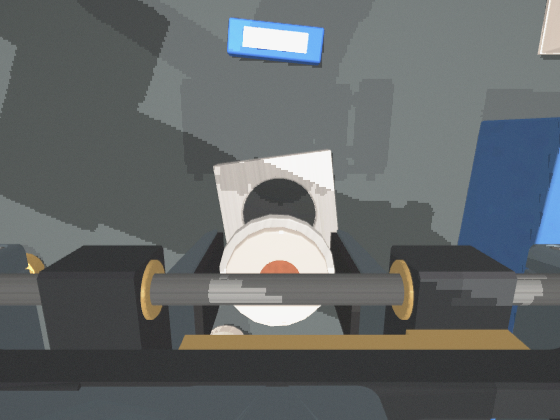

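The large specimen is held upright at (278,270). The recess is centred near (279,213), so I'll lower it.

Emit:
{"method": "send_rows", "body": {
  "targets": [
    [[0,0,0,0,0,-0.15,1],[0,0,0,0,0,-0.15,1],[0,0,0,0,0,-0.1,1],[0,0,0,0,0,-0.05,1],[0,0,0,0,0,-0.035,1],[0,0,0,0,0,-0.02,1],[0,0,0,0,0,-0.01,1],[0,0,0,0,0,0,1],[0,0,0,0,0,-0.004,1],[0,0,0,0,0,0,1],[0,0,0,0,0,0,1]]
  ]
}}

```text
time_s: 19.85
ee_pos: [602.9, -260.2, 25.5]
ee_rot: [180.0, 0.0, 90.0]
force: [-0.4, -0.5, -1.2]
gripper_width: 57.2
gripper_force: 20.0
```

Emit:
{"method": "send_rows", "body": {
  "targets": [
    [[0,0,0,0,0,0,-0.6],[0,0,0,0,0,0,-0.6],[0,0,0,0,0,0,-0.6],[0,0,0,0,0,0,-1],[0,0,0,0,0,0,-1],[0,0,0,0,0,0,-1],[0,0,0,0,0,0.1,-1],[0,0,0,0,0,0.2,-1],[0,0,0,0,0,0.2,-1],[0,0,0,0,0,0.2,-1],[0,0,0,0,0,0,-1],[0,0,0,0,0,0,-1]]
  ]
}}

```text
time_s: 21.05
ee_pos: [603.1, -260.2, 166.3]
ee_rot: [179.9, 0.1, 90.0]
force: [0.0, 0.5, -0.4]
gripper_width: 91.1
gripper_force: 0.0
```

```bash
python3 w.py wrist,side specimen_large,block_large,heat_extractor 6
```

```text
21.05 [ 603.1 -260.2  166.3] [1.7987e+02 5.0000e-02 8.9970e+01] [-24.  27.  82.   0.  70. -24.]
wrist specimen_large 0.75 [275. 207.] 3090 top 52.4 mean [ 604.5 -259.2   51.3] circ [ 604.5 -259.9] 25.0
wrist block_large 0.69 [271. 179.] 6856 top 22.5 mean [ 604.8 -257.    21.3] circ [ 604.8 -260.7] 67.9
side specimen_large 0.74 [368. 287.] 992 top 52.3 mean [ 601.2 -264.3   51.1] circ [ 602.3 -262.3] 25.4
side specimen_large 0.58 [362. 305.] 2554 top 22.4 mean [ 596.2 -276.9   21. ] circ [ 602.8 -262.7] 67.8
side block_large 0.55 [362. 307.] 2447 top 22.5 mean [ 594.7 -277.9   21. ] circ [ 602.8 -262.7] 67.8
side heat_extractor 0.83 [216. 355.] 662 top 45.8 mean [ 360.9 -322.3   44.9] circ [ 360.6 -321.9] 10.7
side heat_extractor 0.72 [277. 152.] 154 top 51.7 mean [587.1 232.2  50.5] circ [588.9 233.2] 12.6
```

View pics/side6.png

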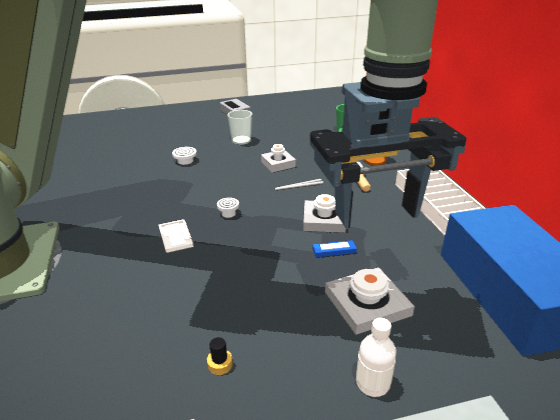

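All three specimens stand in their recesses, at (279,158), (323,207) and (369,287). The extractor stands at (219,355), so I'll fetch it next.

Emit:
{"method": "send_rows", "body": {
  "targets": [
    [[0,0,0,-0.1725,-0.0414,0,-1],[0,0,0,-0.1725,-0.0414,0,-1],[0,0,0,-0.1725,-0.0414,0,-1],[0,0,0,-0.1725,-0.0414,0,-1],[0,0,0,-0.1725,-0.0414,0,-1],[0,0,0,-0.1725,-0.0414,0,-1],[0,0,0,-0.1725,-0.0414,0,-1],[0,0,0,0,0,0,-1],[0,0,0,0,0,0,-1],[0,0,0,0,0,0,-1]]
  ]
}}

```text
time_s: 22.45
ee_pos: [362.1, -318.2, 165.3]
ee_rot: [179.9, 0.0, 90.0]
force: [1.1, 0.8, -0.0]
gripper_width: 91.0
gripper_force: 0.0
```

```bash
python3 w.py wrist heat_extractor
```

```text
22.45 [ 362.1 -318.2  165.3] [1.7995e+02 1.0000e-02 8.9990e+01] [-43.  12. 106.   0.  62. -43.]
wrist heat_extractor 0.93 [277. 201.] 984 top 45.9 mean [ 363.1 -318.4   45.1] circ [ 363.1 -318.6] 10.8
```

Emit:
{"method": "send_rows", "body": {
  "targets": [
    [[0,0,0,0,-0.004,-0.2,-1],[0,0,0,0,0,-0.2,-1],[0,0,0,0,0,-0.2,-1],[0,0,0,0,0,-0.1,-1],[0,0,0,0,0,-0.046,-1],[0,0,0,0,0,0,-1],[0,0,0,0,0,0,-1]]
  ]
}}

```text
time_s: 23.25
ee_pos: [362.3, -319.4, 16.7]
ee_rot: [179.9, 0.1, 90.0]
force: [-0.3, -0.4, 0.4]
gripper_width: 90.8
gripper_force: 0.0
```

Emit:
{"method": "send_rows", "body": {
  "targets": [
    [[0,0,0,0,0,0,1],[0,0,0,0,0,0,1],[0,0,0,0,0,0,1],[0,0,0,0,0,0,1],[0,0,0,0,0,0,1],[0,0,0,0,0,0,1],[0,0,0,0,0,0,1],[0,0,0,0,0,0,1],[0,0,0,0,0,0,1]]
  ],
  "grip_force": 20
}}

```text
time_s: 24.15
ee_pos: [361.3, -318.8, 15.9]
ee_rot: [180.0, -0.0, 90.0]
force: [1.2, 0.4, 0.9]
gripper_width: 22.0
gripper_force: 1.0
```

Emit:
{"method": "send_rows", "body": {
  "targets": [
    [[0,0,0,0,0,0,1],[0,0,0,0,0,0,1],[0,0,0,0,0,0,1],[0,0,0,0,0,0.05,1],[0,0,0,0,0,0.2,1],[0,0,0,0,0,0.2,1],[0,0,0,0,0,0.2,1],[0,0,0,0,0,0,1],[0,0,0,0,0,0,1]]
  ]
}}

```text
time_s: 25.05
ee_pos: [361.3, -318.9, 147.0]
ee_rot: [179.9, 0.1, 90.0]
force: [0.2, 0.1, -2.1]
gripper_width: 21.5
gripper_force: 20.0
```

Emit:
{"method": "send_rows", "body": {
  "targets": [
    [[0,0,0,0.1725,0.042,0,1],[0,0,0,0.1725,0.042,0,1],[0,0,0,0.1725,0.042,0,1],[0,0,0,0.1725,0.042,0,1],[0,0,0,0.1725,0.042,0,1],[0,0,0,0.1725,0.042,0,1],[0,0,0,0.1725,0.042,0,1],[0,0,0,0,0,0,1],[0,0,0,0,0,0,1],[0,0,0,0,0,0,1]]
  ]
}}

```text
time_s: 26.05
ee_pos: [601.0, -259.9, 144.5]
ee_rot: [-179.8, -0.1, 90.0]
force: [-0.5, 1.0, -1.5]
gripper_width: 20.8
gripper_force: 20.0
```

```bash
python3 w.py wrist heat_extractor,specimen_large 7; python3 w.py side heat_extractor 7
```

```text
26.05 [ 601.  -259.9  144.5] [-1.798e+02 -7.000e-02  8.995e+01] [-24.  28.  84.  -0.  68. -24.]
wrist heat_extractor 0.87 [276. 249.] 1904 top 174.0 mean [ 602.7 -252.   173.1] circ [ 602.8 -255.4] 9.6
wrist specimen_large 0.66 [279. 206.] 2649 top 52.3 mean [ 604.7 -253.6   51.3] circ [ 604.4 -259.8] 25.0
26.2 [ 601.6 -260.4  145.9] [-1.7995e+02 -1.0000e-02  8.9910e+01] [-24.  28.  84.  -0.  68. -24.]
side heat_extractor 0.76 [377. 226.] 459 top 175.1 mean [ 602.9 -265.8  174.4] circ [ 602.2 -263.3] 10.4
```

View pics/side7.png

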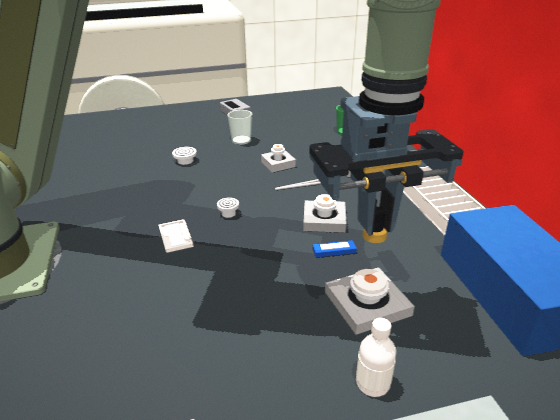

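The extractor hangs upright at (376,236), over the large pad at (370,283). I'll lower it onto the pad.

Emit:
{"method": "send_rows", "body": {
  "targets": [
    [[0,0,0,0,0,-0.15,1],[0,0,0,0,0,-0.1,1],[0,0,0,0,0,-0.06,1],[0,0,0,0,0,-0.04,1],[0,0,0,0,0,-0.025,1],[0,0,0,0,0,-0.015,1],[0,0,0,0,0,0,1],[0,0,0,0,0,-0.005,1],[0,0,0,0,0,-0.004,1],[0,0,0,0,0,0,1],[0,0,0,0,0,0,1]]
  ]
}}

```text
time_s: 27.4
ee_pos: [602.8, -260.1, 66.4]
ee_rot: [180.0, 0.0, 90.0]
force: [0.7, -0.0, -1.1]
gripper_width: 21.7
gripper_force: 20.0
```

Emit:
{"method": "send_rows", "body": {
  "targets": [
    [[0,0,0,0,0,0,0.3],[0,0,0,0,0,0,0.3],[0,0,0,0,0,0,0.3],[0,0,0,0,0,0,-0.6],[0,0,0,0,0,0,-0.6],[0,0,0,0,0,0,-0.6],[0,0,0,0,0,0.1,-0.6],[0,0,0,0,0,0.2,-0.6],[0,0,0,0,0,0.2,-0.6],[0,0,0,0,0,0.1,-0.6],[0,0,0,0,0,0,-0.6],[0,0,0,0,0,0,-0.6]]
  ]
}}

```text
time_s: 28.6
ee_pos: [602.4, -259.9, 185.8]
ee_rot: [-180.0, -0.0, 90.0]
force: [1.0, -0.1, -0.9]
gripper_width: 72.9
gripper_force: 0.0
```

```bash
python3 w.py wrist,side heat_extractor,specimen_large,specimen_medium,specimen_small 8
```

```text
28.6 [ 602.4 -259.9  185.8] [-1.7999e+02 -1.0000e-02  8.9970e+01] [-24.  27.  81.   0.  73. -24.]
wrist heat_extractor 0.96 [278. 211.] 1139 top 96.0 mean [ 604.3 -259.2   95.1] circ [ 604.5 -259.9] 10.8
wrist specimen_large 0.74 [274. 188.] 1749 top 52.9 mean [ 604.6 -254.3   51.3] circ [ 604.4 -259.8] 24.9
wrist specimen_small 0.15 [279. 175.] 6361 top 22.5 mean [ 604.9 -257.3   21.3] circ [ 604.6 -260. ] 68.2
side heat_extractor 0.63 [368. 270.] 603 top 95.4 mean [ 601.7 -263.3   94.6] circ [ 602.  -262.4] 11.1
side heat_extractor 0.31 [231. 206.] 311 top 28.8 mean [436.2  48.5  27.3] circ [437.   49.7] 21.9
side specimen_large 0.76 [368. 290.] 688 top 52.0 mean [ 597.8 -272.3   50.8] circ [ 602.  -263.5] 25.2
side specimen_large 0.5 [229. 209.] 317 top 28.8 mean [435.6  49.1  27.3] circ [436.5  50.7] 23.0
side specimen_medium 0.9 [325. 205.] 356 top 51.7 mean [613.8 -26.5  50.7] circ [615.4 -25.4] 17.6
```

View pics/side8.png

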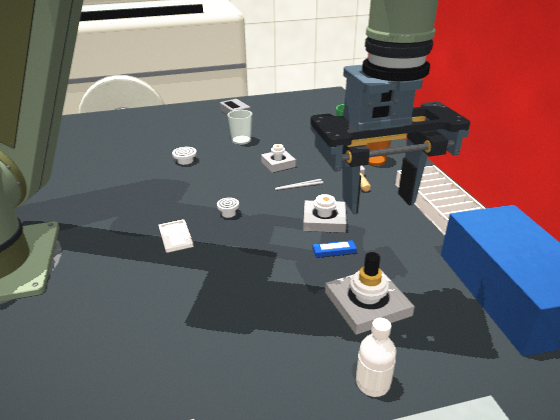

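The extractor stands upright and centred on the large pad at (371,271). The specimens are still in their recesses and the gripper is clear.

```bash
python3 -c "
from workcell import env
print(env.job_done())"
```

```text
the job is handed in; nothing more can be done
None
```

I handed the job in at about 29 s with all three specimens standing in their own blocks, the extractor upright and centred on the large pad, both bare discs left alone and the gripper clear; the hand-in returned no verdict.

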